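# Clear the test-bar cutter and feed four clicks

### The arm

A 7-joint arm with a two-finger parallel gripper is mounted at the origin on the work surface. World frame = base frame: x ahead of the robot, y to its left, z up, the work surface at z = 0. Lengths are in m, angles in rad, forces in N, time in s.
With the tool pointing down it reaches from about 0.425 to 0.875 m from the base axis. Payload 4.7 kg.
Tool frame: the origin (TCP) lies at the very end of the fingers, on their centre line; the grasp point (between the pads) lies 19 mm behind it (ctrl.grasp_offset is the distance from the TCP to the grasp point, in m); z points along the fingers, y is the direction in which the jaws open and shut (so a half turn about z gives the same grasp; the last joint's range is limited). The gripper opens to 87 mm and grips with 3 to 60 N. Pads are 19 mm wide; open, the fingers measure 117 mm over their backs; the gripper's body (75 mm by 190 mm) begins 51 mm behind the grasp point.
Start: joints at [-1.136, 0.321, -0.07, 1.45, 0.023, 1.371, -0.057], TCP at [0.266, 0.593, 0.223] pointing down, gripper open.
Joint ranges: [-2.86, 2.86], [-0.3, 2.09], [-1.38, 1.24], [0.06, 2.45], [-1.56, 4.7], [0.09, 2.05], [-2.69, 2.69]. Speed limits (rad/s): [2.57, 2.57, 3.14, 3.14, 3.14, 3.14, 3.14].

### API

Orientations are given as a rotation vector (axis times angle).
In Python, from bench import ctrl gives the robot as it stands.
- The arm moves only by the shell command python3 -m creep 'ROWS' [FORCE]. ROWS is JSON, a list that holds one entry, the list of rows, each a list of 7 numbers: the opening, from 0 (shut) to 1 (fully open), then the shift along the tool's x, y, z in mm, then the turn, a rotation vector about the tool's x, y, z in rad. In form: [[[grip, dx, dy, dz, rx, ry, rz], ...]]. A call has 1 to 5 rows; each row is the pose to reach, as a shift and turn from the pose commanded when the call began, along the tool's axes at that moment; what a row does not reach only later rows make up. A row lasts 1/10 s, in which the tool goes at most 50 mm and 8.59 degrees, less where a joint would pass 70% of its speed; a pose out of reach is approached as far as the arm can. A call with a gripper value outside its range is refused whole. The fingers move at their own pace and stop on an object; FORCE is the grip in N (left out, the last holds). Time passes only in rows, so rows that repeat a pose let the fingers close. It gives the time, the measured TCP pose, the force and the opening at its end, in the units of the state.
- ctrl.get_state(): the state, without advancing time (a new reading comes with each control period).
- ctrl.get_image(name): name is "side" or "top"; returns the picture (420x560x3 uint8, red, green, blue); there is no depth.
- ctrl.camera_params(name): a dict with "K" (3x3 intrinsics, pixels), "pose" (4x4, takes a point from camera to world coordinates). Camera axes: x right, y down, z forward; pixel columns grow to the right and rows downward; lengths in m; the calibration is good to about 2 mm. A picture is of the moment at which its call begins. camera_params takes no time and is no camera call.
- ctrl.close_job(): hands the job in, once; it reports no verdict.
The state is a dict: "time": time; "joint_positions": joint angles; "qd": joint speeds; "joint_torque": joint torques, N m; "position": TCP position; "tool_rot": TCP orientation; "ft_force": force on the tool from outside, world axes, zero at the start; "torque": the same for the moment, N m; "grip_width": opening from 0.0 (shut) to 1.0 (fully open).
Only numpy, scipy, OpenCV 4.12 (cv2) and the standard library are available. Lean on these libraries where they do the work, as an engineer would, in place of code of your own. Each camera call takes 0.05 s, during which the arm holds its last target. There are 200 camera calls.

### The job

Sweep the five loose slices off the cutter's out-feed plate into its catch tray with the green scraper, not with the fingers, and stand the scraper back on its black mat. Then take the feed lever by its grip and pull it forward four clicks, counting them by feel and never going on to a fifth, and finish while holding it there for the cut: it springs back if you let go. Leave everything else on the bench where it is.

Things in the scene. Friction and masses are not known exactly. Their poses are not given: they have to be found in the camera images.
- cutter: Blue bench cutter for plastic test bars, fixed. Origin on the bench under its blade; +x points from the out-feed end (robot side) to the feed end, +y to its left, z up. Blade bridge across the back end of the out-feed plate: x 20 to 60 mm, 131 high, with an air cylinder on its middle up to 165; behind it the feed carriage with the test bar, up to 100 high; feed lever on the right (-y) side.
- plate (a point): middle of the top of the steel out-feed plate, 45 mm above the bench and at x -50 in the cutter's frame, axes as the cutter's. Plate 140 (x) x 200 (y), front edge (-x) open, bridge at its back edge, a lip 10 wide and 13 high along each side: 180 clear between the lips
- catch_tray (a point): middle of the floor of the aluminium catch tray below the plate's open front edge: 85 (x) x 206 (y) inside, floor 4 mm above the bench, walls 30 high; its rear side lies right under the plate's front edge; axes as the cutter's
- lever_pivot (a point): point on the feed lever's pivot axis, level with the middle of the grip's length, 100 mm above the bench; its y axis is the pivot axis, its x axis points as the cutter's +x
- lever_grip: black round revolving grip of the feed lever, 20 mm diameter, 80 long; origin at its middle, y along its length. It sticks out to the cutter's right (-y) from the steel arm, whose face is 46 from its middle, and spins freely. Its middle circles the pivot at radius 150: at rest 51 behind the pivot (+x), 241 above the bench; pulled, it goes over the top towards -x. 60 clear all round.
- feed_lever (a joint): lever angle, rad: 0 at rest, growing as the grip is pulled towards -x, at most 1.25; a spring returns it when let go. At rest a roller pawl sits in a notch. Clicks are even, 20 to 40 mm of grip travel each. On leaving a notch the pull jumps to 8-13 N within 8 mm, then gives way over the tooth (the click) to 1-5 N and stays low till the roller lies in the next notch, where it jumps up again.
- mat: black rubber mat for the scraper, 90 (x) x 140 (y) x 4 mm thick, fixed; origin under its middle
- scraper: green scraper block standing on the mat, about 160 g: foot 24 (x) x 100 (y) x 24 mm high, with a grip block on its middle 26 (x) x 32 (y), from 24 to 70 above its underside; steel strip on its -x face. Origin in the middle of its underside; y along the foot
- scraper_grip (a point): middle of the scraper's grip block, 50 mm above its underside; axes as the scraper's
- slice0: loose slice of plastic bar (white), 24 x 20 x 11 high, lying on the out-feed plate; about 15 g; origin in the middle of its underside
- slice1: loose slice of plastic bar (blue), 24 x 20 x 12 high, lying on the out-feed plate; about 15 g; origin in the middle of its underside
- slice2: loose slice of plastic bar (white), 24 x 20 x 13 high, lying on the out-feed plate; about 15 g; origin in the middle of its underside
- slice3: loose slice of plastic bar (red), 24 x 20 x 12 high, lying on the out-feed plate; about 15 g; origin in the middle of its underside
- slice4: loose slice of plastic bar (blue), 24 x 20 x 14 high, lying on the out-feed plate; about 15 g; origin in the middle of its underside
- tip_rack: bystander, leave alone: orange box of blue pipette tips, 85 x 125 x 77; origin in the middle of its underside
- flask: bystander, leave alone: stoppered violet conical flask, 72 across, 102 high; origin in the middle of its underside
- beaker: bystander, leave alone: clear glass beaker, 66 across, 90 high; origin in the middle of its underside
- caliper: bystander, leave alone: steel slide caliper lying flat, 200 long, 15 high; origin in the middle of its underside
- tube_rack: bystander, leave alone: blue grid rack of capped tubes, 100 x 200 x 99; origin in the middle of its underside
- pipette: bystander, leave alone: orange and white hand pipette lying down, 220 long; origin in the middle of its underside
- bottle: bystander, leave alone: amber bottle with blue cap, 64 across, 150 high; origin in the middle of its underside
Mind the look-alikes: they are no part of the job. Several things have the shape of the mat; the one meant has the colours described above.

How it is judged:
On the way, in this order (a step that is already met when the one before it is completed fails the run):
1. the held scraper is down on the out-feed plate (x of scraper_grip in the frame of plate between -0.08 and 0.075 m and y of scraper_grip in the frame of plate between -0.09 and 0.09 m and z of scraper_grip in the frame of plate below 0.06 m and contact force between the fingers and scraper above 0.5 N), for 0.1 s.
2. all five slices are off the plate, in the catch tray (x of slice0 in the frame of cutter between -0.208 and -0.12 m and y of slice0 in the frame of cutter between -0.103 and 0.103 m and height (world z) of each of slice0, slice1, slice2, slice3, slice4 below 0.036 m and x of slice1 in the frame of cutter between -0.208 and -0.12 m and y of slice1 in the frame of cutter between -0.103 and 0.103 m and x of slice2 in the frame of cutter between -0.208 and -0.12 m and y of slice2 in the frame of cutter between -0.103 and 0.103 m and x of slice3 in the frame of cutter between -0.208 and -0.12 m and y of slice3 in the frame of cutter between -0.103 and 0.103 m and x of slice4 in the frame of cutter between -0.208 and -0.12 m and y of slice4 in the frame of cutter between -0.103 and 0.103 m), for 0.1 s.
3. the scraper stands on its mat again, let go, the lever still at rest (x of scraper_grip in the frame of mat between -0.045 and 0.045 m and y of scraper_grip in the frame of mat between -0.07 and 0.07 m and height (world z) of scraper_grip between 0.048 and 0.062 m and angle between scraper_grip's own z axis and vertical below 0.12 rad and contact force between the fingers and scraper below 0.1 N and value of joint feed_lever below 0.10472 rad), for 0.2 s.
4. the lever is held at four clicks (value of joint feed_lever between 0.722568 and 0.900592 rad and contact force between the fingers and lever_grip above 1 N), for 0.3 s.
At the end, for the whole second after the job is handed in: The fingers press the lever grip with over 1 N and the lever is still, four clicks forward: over the crest of the fourth tooth and short of that of the fifth, by a twentieth of a click; all five slices lie in the catch tray; the scraper stands upright, let go, its middle over the mat (all of step 2 and all of step 4 and velocity of joint feed_lever between -0.1 and 0.1 rad/s and x of scraper_grip in the frame of mat between -0.045 and 0.045 m and y of scraper_grip in the frame of mat between -0.07 and 0.07 m and height (world z) of scraper_grip between 0.048 and 0.062 m and angle between scraper_grip's own z axis and vertical below 0.12 rad and contact force between the fingers and scraper below 0.1 N); the arm keeps its last pose, push and grip.
It fails at once if the lever goes on to a fifth click (value of joint feed_lever above 0.925725 rad).
It fails at once if the fingers push a slice (contact force between the fingers and slice0 above 1 N or contact force between the fingers and slice1 above 1 N or contact force between the fingers and slice2 above 1 N or contact force between the fingers and slice3 above 1 N or contact force between the fingers and slice4 above 1 N).
It fails at once if a bystander is disturbed (distance of any of tip_rack, flask, beaker, caliper, tube_rack, pipette, bottle from where it was at the start of the episode above 0.02 m).
It also fails if it takes over 72 s, if anything falls off the work surface, if the arm or the gripper's body presses on something with over 40 N, if the wrist force passes 120 N, or if a joint passes its speed limit or range.

## Working session

There is one attempt and no reset: what is moved stays moved. The work goes in short steps, Python scripts to look and compute and a shell command to move; the robot and the scene stay as the last step left them, time stands still between calls to the robot, and variables do not carry over. Pictures are saved under pics/ and viewed, about 8 in all and at most 12, crops included, and the job is handed in when it is done.

```bash
ls; mkdir -p pics; python3 - <<'E'
from bench import ctrl
import cv2,numpy as np
print(ctrl.get_state()['position'],ctrl.get_state()['tool_rot'],ctrl.grasp_offset)
for n in("side","top"):
    im=ctrl.get_image(n); cv2.imwrite(f'pics/{n}0.png',im[:,:,::-1]); p=ctrl.camera_params(n); print(n,np.round(p['K'],1).tolist(),np.round(p['pose'],3).tolist())
E
```

```text
pics
[0.2653351  0.59275856 0.22143223] [-6.56038798e-01 -3.07202433e+00  3.03373096e-03] 0.0187
side [[417.5, 0.0, 280.2], [0.0, 417.5, 207.3], [0.0, 0.0, 1.0]] [[0.851, -0.362, 0.38, 0.004], [-0.525, -0.561, 0.64, -0.709], [-0.018, -0.744, -0.668, 0.914], [0.0, 0.0, 0.0, 1.0]]
top [[382.9, 0.0, 281.4], [0.0, 382.9, 204.6], [0.0, 0.0, 1.0]] [[0.002, -0.998, 0.07, 0.363], [-1.0, -0.001, 0.008, 0.033], [-0.008, -0.07, -0.998, 1.248], [0.0, 0.0, 0.0, 1.0]]
```

View pics/side0.png

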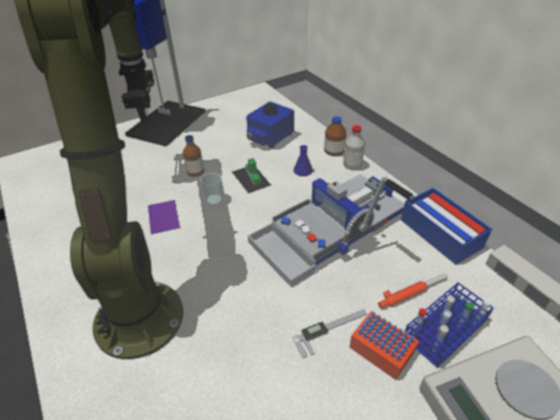

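View pics/top0.png

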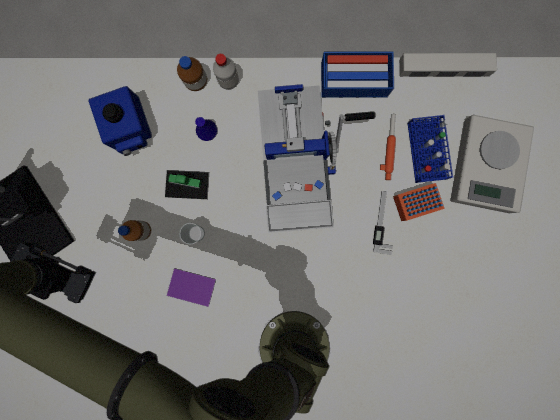

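The top view shows the scraper at about (184,180) on the black mat at (187,184). The plate and slices are near (297,182) and the lever grip near (358,116). I'll enlarge these areas.

```bash
python3 - <<'E'
import cv2,numpy as np
t=cv2.imread('pics/top0.png');s=cv2.imread('pics/side0.png')
def c(im,u,v,w,h,k): return cv2.resize(im[v:v+h,u:u+w],None,fx=k,fy=k,interpolation=cv2.INTER_CUBIC)
a=np.hstack([c(t,255,80,133,150,3),c(s,240,160,133,150,3)]) 
b=np.hstack([c(t,155,160,66,50,6)[:150*2],c(s,225,150,66,50,6)])
b=b[:, :792]; a=a[:, :798]
cv2.imwrite('pics/c1.png',a)
b=np.hstack([c(t,155,160,66,50,6),c(s,225,150,66,50,6)])
b2=np.hstack([c(t,320,100,66,50,6),c(s,360,165,66,50,6)])
cv2.imwrite('pics/c2.png',np.vstack([b,b2]))
E
```

```text
(no output)
```

View pics/c1.png

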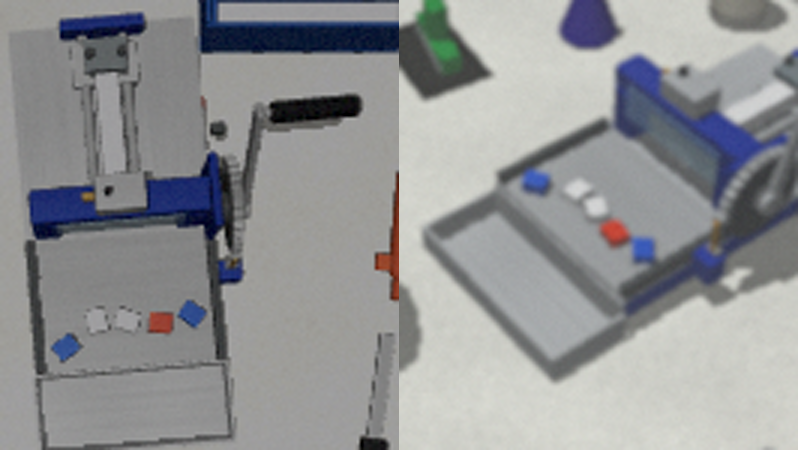

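View pics/c2.png

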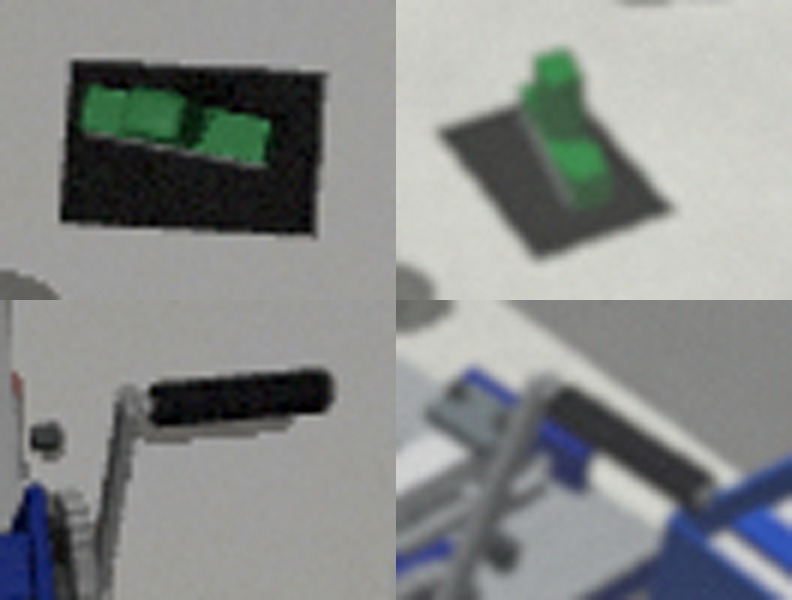

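```bash
cat > h.py <<'E'
import numpy as np, cv2
from bench import ctrl
from scipy.spatial.transform import Rotation as R
P={n:ctrl.camera_params(n) for n in('top','side')}
def ray(n,u,v):
    d=P[n]['pose'][:3,:3]@np.linalg.inv(P[n]['K'])@[u,v,1]; return P[n]['pose'][:3,3],d/np.linalg.norm(d)
def onz(n,u,v,z):
    o,d=ray(n,u,v); return o+d*(z-o[2])/d[2]
def tri(t,s):
    A=0;b=0;r=[ray('top',*t),ray('side',*s)]
    for o,d in r: M=np.eye(3)-np.outer(d,d);A=A+M;b=b+M@o
    p=np.linalg.solve(A,b); return p,[np.linalg.norm((np.eye(3)-np.outer(d,d))@(p-o)) for o,d in r]
def proj(n,p):
    q=np.linalg.inv(P[n]['pose'])@np.r_[p,1]; q=P[n]['K']@q[:3]; return q[:2]/q[2]
def rel(p,rot=None):
    "shift from current pose in tool axes, mm"
    s=ctrl.get_state(); return np.round(R.from_rotvec(s['tool_rot']).as_matrix().T@(np.array(p)-s['position'])*1000,1)
E
python3 - <<'E'
from h import *
np.set_printoptions(precision=4,suppress=True)
T=lambda x,y,ox,oy,k:(ox+x/k,oy+y/k)
print('grip top',tri(T(155,115,155,160,6),T(161,66,225,150,6)))
m=[(70,62),(327,73),(317,237),(62,222)]
M=np.array([onz('top',*T(*p,155,160,6),.004) for p in m]);print('mat',M,M.mean(0))
print('mat side',[onz('side',*T(x-396,y,225,150,6),.004) for x,y in[(441,131),(672,210),(540,259)]])
print('mat tri',tri(T(327,73,155,160,6),T(672-396,210,225,150,6)))
f=[onz('top',*T(*p,155,160,6),z) for p,z in [((82,133),.028),((265,163),.028),((85,85),.028),((270,120),.028)]];print('foot',f)
d=f[0]-f[1];print('foot yaw',np.arctan2(-d[0],d[1]))
l=tri(T(152,105,320,100,6),T(161,102,360,165,6));r=tri(T(328,90,320,100,6),T(309,190,360,165,6));print('lever',l,r,(l[0]+r[0])/2)
for nm,a,b,z in [('tray rearL',(38,378),(424-399,232),.034),('tray FL',(44,448),None,.034),('tray FR',(232,436),(553-399,372),.034),('tray RR',(228,360),None,.034),('lipL back',(27,240),None,.058),('lipL front',(43,372),(498-399,180),.058),('lipR back',(210,230),None,.058),('lipR fr',(223,358),(625-399,303),.058)]:
    print(nm,onz('top',*T(*a,255,80,3),z),tri(T(*a,255,80,3),T(*b,240,160,3)) if b else '')
E
```

```text
grip top (array([0.5249, 0.3536, 0.0731]), [np.float64(0.0012894468742950004), np.float64(0.0012894468742950566)])
mat [[0.5624 0.4203 0.004 ]
 [0.5564 0.2792 0.004 ]
 [0.4664 0.2833 0.004 ]
 [0.4745 0.4227 0.004 ]] [0.5149 0.3514 0.004 ]
mat side [array([0.478 , 0.4197, 0.004 ]), array([0.5562, 0.2787, 0.004 ]), array([0.4708, 0.2814, 0.004 ])]
mat tri (array([0.5565, 0.2794, 0.0034]), [np.float64(8.762353446968564e-06), np.float64(8.762353447102866e-06)])
foot [array([0.5202, 0.4055, 0.028 ]), array([0.5041, 0.307 , 0.028 ]), array([0.5461, 0.4045, 0.028 ]), array([0.5273, 0.3047, 0.028 ])]
foot yaw -0.16174668239763593
lever (array([ 0.6678, -0.1299,  0.241 ]), [np.float64(0.0005892309055335325), np.float64(0.0005892309055333243)]) (array([ 0.6745, -0.2082,  0.2442]), [np.float64(0.0015824840191349058), np.float64(0.0015824840191349878)]) [ 0.6712 -0.169   0.2426]
tray rearL [0.4434 0.0865 0.034 ] (array([ 0.4118,  0.1023, -0.0133]), [np.float64(0.03730973601880409), np.float64(0.03730973601880405)])
tray FL [0.3694 0.0798 0.034 ] 
tray FR [ 0.3824 -0.1184  0.034 ] (array([ 0.3825, -0.1214,  0.0088]), [np.float64(0.000340330029192074), np.float64(0.0003403300291920289)])
tray RR [ 0.4628 -0.1148  0.034 ] 
lipL back [0.5867 0.0976 0.058 ] 
lipL front [0.4481 0.0802 0.058 ] (array([0.448 , 0.0808, 0.0509]), [np.float64(0.0006658453902384863), np.float64(0.0006658453902384748)])
lipR back [ 0.5973 -0.094   0.058 ] 
lipR fr [ 0.4629 -0.1067  0.058 ] (array([ 0.4659, -0.1097,  0.039 ]), [np.float64(0.001619887854302213), np.float64(0.001619887854302163)])
```

```bash
cat >> h.py <<'E'
def tool(th):
    c,s=np.cos(th),np.sin(th); return np.array([[-c,-s,0],[-s,c,0],[0,0,-1]]).T
def plan(p,th):
    s=ctrl.get_state(); C=R.from_rotvec(s['tool_rot']).as_matrix()
    print('shift',rel(p),'turn',np.round(R.from_matrix(C.T@tool(th)).as_rotvec(),3))
E
python3 - <<'E'
from h import *
plan([.5245,.3545,.13],-.162)
t=cv2.imread('pics/top0.png');s=cv2.imread('pics/side0.png')
def c(im,u,v,w,h,k): return cv2.resize(im[v:v+h,u:u+w],None,fx=k,fy=k,interpolation=cv2.INTER_CUBIC)
a=c(t,258,135,78,100,6);b=c(s,265,185,82,100,4)
o=np.zeros((600,796,3),np.uint8);o[:,:468]=a;o[:400,468:]=b
cv2.imwrite('pics/c3.png',o)
E
```

```text
shift [-333.9 -111.6   91.8] turn [-0.002 -0.    -0.259]
```

View pics/c3.png

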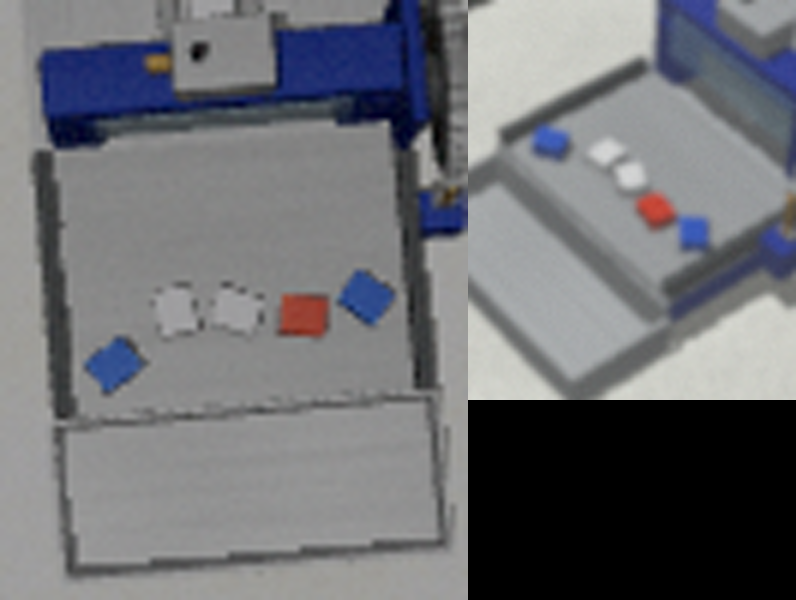

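The crop shows the plate's lip corners at (57,418) and (436,388). The slices are at (115,364), (178,311), (238,310), (304,315) and (366,298).

```bash
python3 - <<'E'
from h import *
np.set_printoptions(precision=4,suppress=True)
T=lambda x,y:(258+x/6,135+y/6)
from scipy.optimize import least_squares
pts=[((57,418),(-.12,.1,.058)),((436,388),(-.12,-.1,.058)),((37,152),(None,.1,.058)),((414,148),(None,-.1,.058))]
w=[onz('top',*T(*p),q[2])[:2] for p,q in pts]
def f(v):
    c,s=np.cos(v[2]),np.sin(v[2]);r=[]
    for (p,q),W in zip(pts,w):
        d=W-v[:2]; l=np.array([c*d[0]+s*d[1],-s*d[0]+c*d[1]])
        if q[0] is not None: r.append(l[0]-q[0])
        r.append(l[1]-q[1])
    return r
o=least_squares(f,[.57,0,.09]);v=o.x;print('cutter',v,'res mm',o.fun*1e3)
c,s=np.cos(v[2]),np.sin(v[2]);Q=np.array([[c,s],[-s,c]])
print('plate',v[:2]-Q.T@[.05,0])
for p in[(115,364),(178,311),(238,310),(304,315),(366,298)]: print('slice in plate',(Q@(onz('top',*T(*p),.057)[:2]-v[:2])+[.05,0])*1e3)
for p in[(56,428),(70,575),(446,545),(438,395)]: print('tray in cutter',Q@(onz('top',*T(*p),.034)[:2]-v[:2])*1e3)
print('grip in cutter',Q@(np.array([.6712,-.169])-v[:2])*1e3)
E
python3 -m creep '[[[1,-50,-17,0,0,0,-0.05],[1,-100,-34,0,0,0,-0.1],[1,-150,-50,0,0,0,-0.15],[1,-200,-67,0,0,0,-0.2],[1,-250,-84,0,0,0,-0.259]]]' 20
```

```text
cutter [ 0.5735 -0.0027  0.0804] res mm [-0.009  -1.3609  0.009   1.2113 -1.516   1.6656]
plate [ 0.5237 -0.0068]
slice in plate [-44.2199  66.4248]
slice in plate [-19.1594  31.5219]
slice in plate [-21.1196   0.3049]
slice in plate [-26.4608 -33.7538]
slice in plate [-20.1449 -66.6935]
tray in cutter [-123.5108  100.5058]
tray in cutter [-201.5631   99.0377]
tray in cutter [-201.3831  -99.8284]
tray in cutter [-122.0279 -102.5642]
grip in cutter [  83.9902 -173.5708]
time: 0.6
position: [0.4504, 0.4221, 0.2222]
tool_rot: [-0.25, -3.131, 0.001]
ft_force: [1.1, 0.7, -0.1]
grip_width: 1.001
```

```bash
python3 - <<'E'
from h import *
plan([.5245,.3545,.035],-.162)
E
```

```text
shift [-84.  -54.9 187.2] turn [-0.    -0.     0.003]
```

```bash
python3 -m creep '[[[1,-40,-26,0,0,0,0],[1,-84,-54,0,0,0,0],[1,-84,-55,50,0,0,0],[1,-84,-55,95,0,0,0],[1,-84,-55,110,0,0,0]]]' 20; python3 - <<'E'
from h import *
plan([.5245,.3545,.035],-.162)
s=ctrl.get_image('side');t=ctrl.get_image('top')
def c(im,u,v,w,h,k): return cv2.resize(im[v:v+h,u:u+w,::-1],None,fx=k,fy=k,interpolation=cv2.INTER_CUBIC)
cv2.imwrite('pics/g1.png',np.hstack([c(t,145,120,100,100,4),c(s,200,110,100,100,4)]))
E
```

```text
time: 1.1
position: [0.5205, 0.3534, 0.1069]
tool_rot: [-0.255, -3.124, 0.01]
ft_force: [-0.6, -0.1, 0.2]
grip_width: 1.003
shift [-4.2  2.3 71.8] turn [-0.007 -0.007 -0.001]
```

View pics/g1.png

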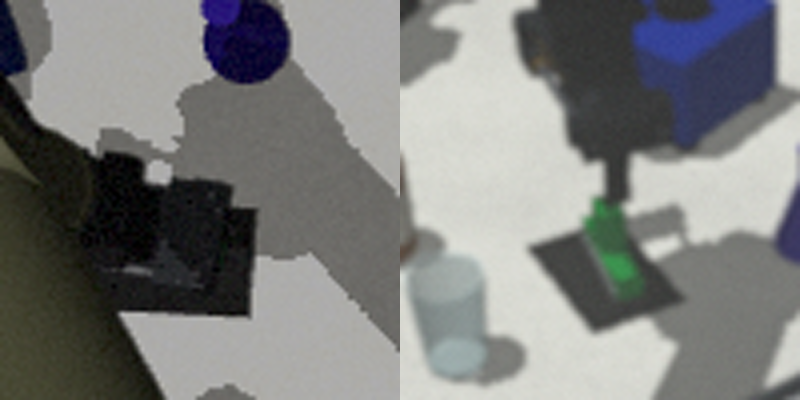

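The fingers are right above the scraper's grip block. I'll descend and close.

```bash
python3 -m creep '[[[1,-3,1,30,0,0,0],[1,-3,1,65,0,0,0],[1,-3,1,72,0,0,0],[1,-3,1,72,0,0,0]]]' 25;  python3 -c "
from h import *
plan([.5245,.3545,.035],-.162)"
```

```text
time: 1.6
position: [0.5265, 0.3572, 0.0414]
tool_rot: [-0.253, -3.131, -0.0]
ft_force: [0.6, -0.3, 1.2]
grip_width: 1.004
shift [ 1.5 -3.   6.4] turn [ 0.    -0.     0.001]
```

```bash
python3 -m creep '[[[1,1,-3,6,0,0,0],[0,1,-3,6,0,0,0],[0,1,-3,6,0,0,0],[0,1,-3,6,0,0,0],[0,1,-3,6,0,0,0]]]' 25; python3 -m creep '[[[0,0,0,0,0,0,0],[0,0,0,0,0,0,0],[0,0,0,-20,0,0,0],[0,0,0,-60,0,0,0],[0,0,0,-95,0,0,0]]]';  python3 -c "
from h import *
plan([.5237+.0225,-.0068+.039,.150],.08)"
```

```text
time: 2.1
position: [0.5254, 0.354, 0.0352]
tool_rot: [0.254, 3.131, 0.001]
ft_force: [0.2, -0.0, -0.0]
grip_width: 0.724
time: 2.6
position: [0.5248, 0.3536, 0.1305]
tool_rot: [-0.254, -3.131, 0.001]
ft_force: [0.2, -0.2, 0.1]
grip_width: 0.266
shift [ -72.9 -313.8  -19.4] turn [-0.001 -0.001 -0.242]
```

The fingers are slow (about 0.9/s) and hadn't closed when I lifted, so the scraper is still on the mat. I'll redo it.

```bash
python3 -m creep '[[[1,0,0,0,0,0,0],[1,0,0,0,0,0,0],[1,0,0,0,0,0,0],[1,0,0,0,0,0,0],[1,0,0,0,0,0,0]]]' 25; python3 - <<'E'
from h import *
plan([.5245,.3545,.035],-.162)
t=ctrl.get_image('side');cv2.imwrite('pics/g2.png',cv2.resize(t[110:210,200:300,::-1],None,fx=5,fy=5,interpolation=cv2.INTER_CUBIC))
E
```

```text
time: 3.1
position: [0.5244, 0.3533, 0.1282]
tool_rot: [-0.254, -3.13, 0.002]
ft_force: [-0.5, 0.6, 0.0]
grip_width: 0.63
shift [-0.   1.3 93.2] turn [-0.002 -0.002  0.   ]
```

View pics/g2.png

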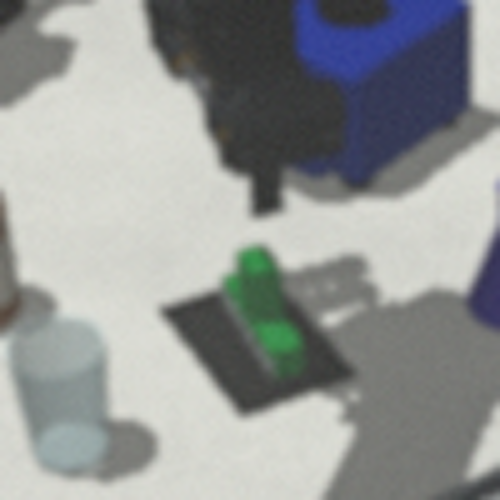

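The scraper still stands on its mat at about (265,310) in the crop, with the open fingers above it. I'll go down again and wait for the closing.

```bash
python3 -m creep '[[[1,0,0,0,0,0,0],[1,0,0,0,0,0,0],[1,0,1,30,0,0,0],[1,0,1,70,0,0,0],[1,0,1,93,0,0,0]]]' 25; python3 -m creep '[[[1,0,0,0,0,0,0],[0,0,0,0,0,0,0],[0,0,0,0,0,0,0],[0,0,0,0,0,0,0],[0,0,0,0,0,0,0]]]' 25; python3 -m creep '[[[0,0,0,0,0,0,0],[0,0,0,0,0,0,0],[0,0,0,0,0,0,0],[0,0,0,0,0,0,0],[0,0,0,0,0,0,0]]]'
```

```text
time: 3.65
position: [0.5239, 0.3539, 0.0338]
tool_rot: [-0.253, -3.129, 0.003]
ft_force: [0.3, 0.4, -0.5]
grip_width: 0.994
time: 4.15
position: [0.526, 0.3553, 0.0381]
tool_rot: [0.254, 3.129, 0.003]
ft_force: [-0.3, 0.4, -0.3]
grip_width: 0.725
time: 4.65
position: [0.5252, 0.3542, 0.0366]
tool_rot: [-0.254, -3.131, 0.001]
ft_force: [-0.9, -1.3, 1.9]
grip_width: 0.365
```

Held: 0.365 matches 32 mm. Now lift.

```bash
python3 -m creep '[[[0,0,0,-20,0,0,0],[0,0,0,-60,0,0,0],[0,0,0,-100,0,0,0],[0,0,0,-130,0,0,0],[0,0,0,-130,0,0,0]]]';  python3 -c "
from h import *
c,s=np.cos(.08),np.sin(.08)
plan([.5237+.027*c-.036*s,-.0068+.036*c+.027*s,.165],.08)"
```

```text
time: 5.15
position: [0.5277, 0.3567, 0.1719]
tool_rot: [0.253, 3.124, 0.01]
ft_force: [0.4, 0.2, -2.1]
grip_width: 0.367
shift [ -72.1 -318.     5.1] turn [ 0.006  0.007 -0.242]
```

```bash
python3 -m creep '[[[0,-11,-48,0,0,0,-0.05],[0,-22,-97,0,0,0,-0.1],[0,-33,-145,0,0,0,-0.15],[0,-44,-194,0,0,0,-0.2],[0,-54,-240,0,0,0,-0.242]]]';  python3 -c "
from h import *
c,s=np.cos(.08),np.sin(.08)
plan([.5237+.027*c-.036*s,-.0068+.036*c+.027*s,.105],.08)"
```

```text
time: 5.65
position: [0.5388, 0.1067, 0.1648]
tool_rot: [0.128, -3.137, 0.001]
ft_force: [1.2, -1.1, -1.2]
grip_width: 0.365
shift [ -2.9 -75.9  59.8] turn [-0.001 -0.002  0.002]
```

```bash
python3 -m creep '[[[0,-1,-38,0,0,0,0],[0,-3,-76,0,0,0,0],[0,-3,-76,30,0,0,0],[0,-3,-76,55,0,0,0],[0,-3,-76,55,0,0,0]]]';  python3 - <<'E'
from h import *
c,s=np.cos(.08),np.sin(.08)
plan([.5237+.027*c-.036*s,-.0068+.036*c+.027*s,.078],.08)
t=ctrl.get_image('top');u=ctrl.get_image('side')
def c(im,u,v,w,h,k): return cv2.resize(im[v:v+h,u:u+w,::-1],None,fx=k,fy=k,interpolation=cv2.INTER_CUBIC)
cv2.imwrite('pics/p1.png',np.hstack([c(t,250,125,100,110,4),c(u,255,155,100,110,4)]))
E
```

```text
time: 6.15
position: [0.5449, 0.0331, 0.1065]
tool_rot: [0.125, -3.13, 0.002]
ft_force: [-0.5, -0.0, -2.6]
grip_width: 0.366
shift [-3.  -2.  28.4] turn [-0.001 -0.01  -0.   ]
```

View pics/p1.png

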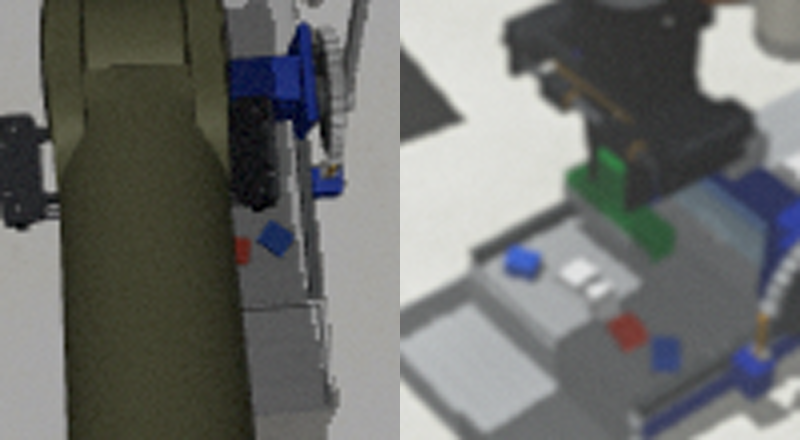

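```bash
python3 -m creep '[[[0,-1,-2,12,0,0,0],[0,-1,-2,22,0,0,0],[0,-1,-2,25,0,0,0],[0,-1,-2,27,0,0,0],[0,-1,-2,27,0,0,0]]]';  python3 -m creep '[[[0,0,0,1,0,0,0],[0,0,0,1,0,0,0]]]'; python3 -m creep '[[[0,0,0,1,0,0,0],[0,0,0,1,0,0,0]]]';python3 -c "
from h import *
c,s=np.cos(.08),np.sin(.08)
plan([.5237+.027*c-.036*s,-.0068+.036*c+.027*s,.078],.08)"
```

```text
time: 6.75
position: [0.5501, 0.0319, 0.0845]
tool_rot: [0.126, -3.139, -0.0]
ft_force: [0.4, -0.5, -1.2]
grip_width: 0.365
time: 6.95
position: [0.5503, 0.0318, 0.0838]
tool_rot: [-0.126, 3.139, 0.0]
ft_force: [0.3, -0.3, -1.5]
grip_width: 0.366
time: 7.15
position: [0.5501, 0.0318, 0.0826]
tool_rot: [-0.126, 3.139, 0.0]
ft_force: [-0.3, -0.5, -2.2]
grip_width: 0.364
shift [ 2.4 -0.3  4.6] turn [0. 0. 0.]
```

```bash
python3 -m creep '[[[0,2,0,3,0,0,0],[0,2,0,3,0,0,0]]]';  python3 -m creep '[[[0,0,0,1,0,0,0],[0,0,0,1,0,0,0]]]'; python3 -m creep '[[[0,0,0,1,0,0,0],[0,0,0,1,0,0,0]]]'; python3 -m creep '[[[0,0,0,1,0,0,0],[0,0,0,1,0,0,0]]]'
```

```text
time: 7.35
position: [0.5474, 0.0315, 0.0791]
tool_rot: [0.126, -3.138, 0.0]
ft_force: [0.7, 0.1, -1.7]
grip_width: 0.364
time: 7.55
position: [0.548, 0.0316, 0.0784]
tool_rot: [0.126, -3.139, -0.0]
ft_force: [0.0, -0.0, -1.5]
grip_width: 0.364
time: 7.75
position: [0.5482, 0.0316, 0.0776]
tool_rot: [-0.126, 3.139, 0.0]
ft_force: [0.6, -1.1, -1.2]
grip_width: 0.37
time: 7.95
position: [0.5483, 0.0317, 0.0776]
tool_rot: [-0.126, 3.139, 0.0]
ft_force: [-1.6, 0.1, 5.0]
grip_width: 0.366
```

```bash
python3 -m creep '[[[0,12,0,0,0,0,0],[0,26,0,0,0,0,0],[0,40,0,0,0,0,0],[0,52,0,0,0,0,0],[0,62,0,0,0,0,0]]]';  python3 -m creep '[[[0,10,0,0,0,0,0],[0,20,0,0,0,0,0],[0,29,0,0,0,0,0],[0,38,0,0,0,0,0],[0,38,0,0,0,0,0]]]'; python3 - <<'E'
from h import *
u=ctrl.get_image('side')
def c(im,u,v,w,h,k): return cv2.resize(im[v:v+h,u:u+w,::-1],None,fx=k,fy=k,interpolation=cv2.INTER_CUBIC)
cv2.imwrite('pics/p2.png',c(u,235,165,120,120,5))
E
```

```text
time: 8.45
position: [0.4869, 0.0267, 0.0776]
tool_rot: [-0.126, 3.135, 0.001]
ft_force: [0.8, -0.3, 1.5]
grip_width: 0.363
time: 8.95
position: [0.4461, 0.0234, 0.0764]
tool_rot: [0.126, -3.136, -0.0]
ft_force: [-1.2, -0.3, 7.2]
grip_width: 0.368
```

View pics/p2.png

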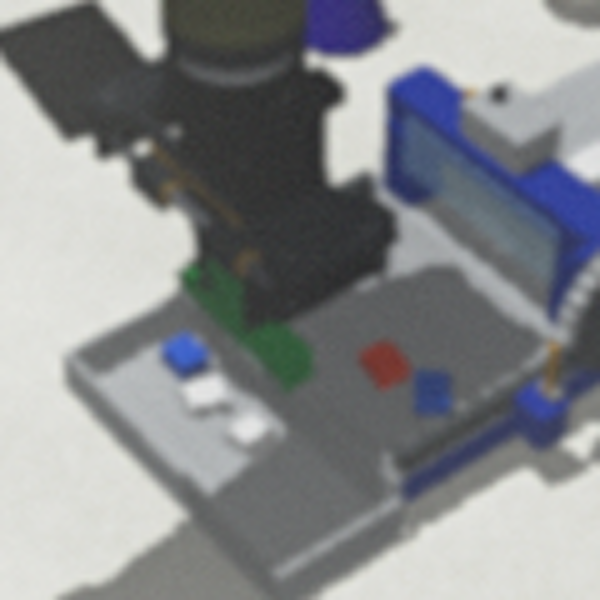

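Three slices are in the tray (185,355), (205,392) and (247,430). Red (385,362) and blue (432,392) remain on the plate. Now the second stroke.

```bash
python3 -m creep '[[[0,0,0,-35,0,0,0],[0,-20,-10,-35,0,0,0],[0,-60,-40,-35,0,0,0],[0,-100,-66,-35,0,0,0],[0,-100,-66,-35,0,0,0]]]';python3 -c "
from h import *
c,s=np.cos(.08),np.sin(.08)
plan([.5237+.028*c+.036*s,-.0068-.036*c+.028*s,.0776],.08)"
```

```text
time: 9.5
position: [0.5544, -0.0386, 0.1088]
tool_rot: [0.118, -3.135, 0.006]
ft_force: [-1.6, 0.1, -1.3]
grip_width: 0.367
shift [-0.1 -1.8 31.2] turn [-0.004 -0.004 -0.005]
```

```bash
python3 -m creep '[[[0,0,-3,10,0,0,0],[0,0,-3,22,0,0,0],[0,0,-3,32,0,0,0],[0,0,-3,34,0,0,0],[0,0,-3,35,0,0,0]]]'; python3 -m creep '[[[0,12,0,0,0,0,0],[0,26,0,0,0,0,0],[0,40,0,0,0,0,0],[0,52,0,0,0,0,0],[0,62,0,0,0,0,0]]]';  python3 -m creep '[[[0,10,0,0,0,0,0],[0,20,0,0,0,0,0],[0,29,0,0,0,0,0],[0,38,0,0,0,0,0],[0,38,0,0,0,0,0]]]'; python3 -m creep '[[[0,0,0,-40,0,0,0],[0,0,10,-60,0,0,0],[0,0,50,-80,0,0,0],[0,0,90,-90,0,0,0],[0,0,130,-90,0,0,0]]]'; python3 - <<'E'
from h import *
plan([.5245,.3545,.11],-.162)
u=ctrl.get_image('side');t=ctrl.get_image('top')
def c(im,u,v,w,h,k): return cv2.resize(im[v:v+h,u:u+w,::-1],None,fx=k,fy=k,interpolation=cv2.INTER_CUBIC)
cv2.imwrite('pics/p3.png',np.hstack([c(u,235,165,120,120,4),c(t,250,140,80,120,4)]))
E
```

```text
time: 10.0
position: [0.5516, -0.0362, 0.0768]
tool_rot: [0.128, -3.136, -0.002]
ft_force: [-5.9, 0.2, 12.9]
grip_width: 0.366
time: 10.5
position: [0.4913, -0.0418, 0.0769]
tool_rot: [-0.127, 3.137, 0.001]
ft_force: [1.8, 0.8, 2.8]
grip_width: 0.366
time: 11.0
position: [0.4514, -0.0453, 0.0759]
tool_rot: [0.125, -3.135, -0.001]
ft_force: [-2.5, -0.1, 1.8]
grip_width: 0.365
time: 11.5
position: [0.4436, 0.0856, 0.1676]
tool_rot: [-0.125, 3.138, 0.001]
ft_force: [0.4, 0.3, -2.0]
grip_width: 0.363
shift [-101.8  261.6   57.8] turn [0.    0.001 0.241]
```

View pics/p3.png

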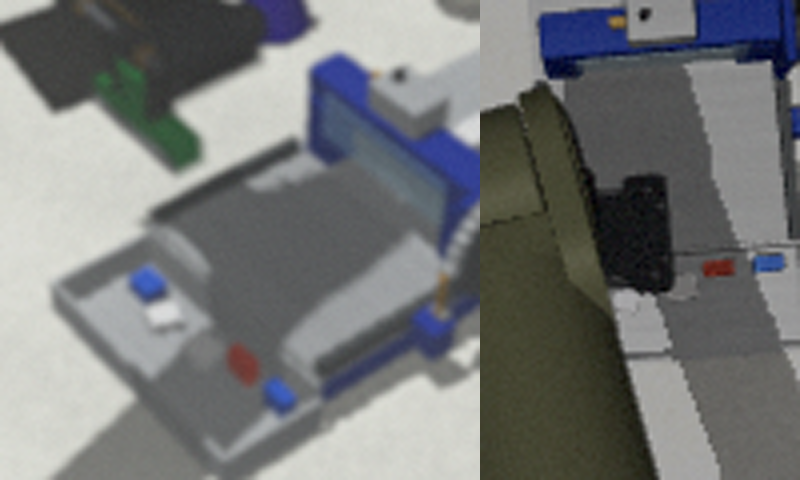

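```bash
python3 - <<'E'
from h import *
v=np.array([.5735,-.0027]);c,s=np.cos(.0804),np.sin(.0804);Q=np.array([[c,s],[-s,c]])
for a,b in [((309.5,207),(295.5,255.5)),((322.25,205.5),(305,263.75))]:
    p,e=tri(a,b);print(Q@(p[:2]-v)*1e3,p[2],e[0])
for w in((-.12,0,.045),(-.12,-.03,.045),(-.12,-.07,.045)): print(proj('top',np.r_[Q.T@w[:2]+v,w[2]]))
E
python3 -m creep '[[[0,-10,50,0,0,0,0.05],[0,-30,95,0,0,0,0.1],[0,-50,140,0,0,0,0.15],[0,-75,185,0,0,0,0.2],[0,-98,225,0,0,0,0.241]]]'
python3 -c "
from h import *
plan([.523,.3545,.08],-.162)"
```

```text
[-134.34030034  -34.61650769] 0.0172628373893656 0.001006570792638785
[-132.84664877  -75.76857618] 0.018825363012320604 0.0010167336866675006
[298.88532449 202.49612301]
[308.38129927 201.74530781]
[321.04461341 200.74406161]
time: 12.1
position: [0.523, 0.3177, 0.165]
tool_rot: [-0.254, -3.129, 0.003]
ft_force: [1.3, 0.2, -1.1]
grip_width: 0.361
shift [ 5.7 36.5 84.9] turn [-0.002 -0.002 -0.   ]
```

Both stray slices stand in the tray (cutter x about -134, z about 18 mm). Next I set the scraper down.

```bash
python3 -m creep '[[[0,3,18,0,0,0,0],[0,4,37,20,0,0,0],[0,4,37,60,0,0,0],[0,4,37,100,0,0,0],[0,4,37,115,0,0,0]]]'; python3 -m creep '[[[0,0,0,6,0,0,0],[0,0,0,10,0,0,0],[0,0,0,10,0,0,0]]]'; python3 -m creep '[[[0,0,0,2,0,0,0],[0,0,0,2,0,0,0]]]'
```

```text
time: 12.6
position: [0.5216, 0.3502, 0.0459]
tool_rot: [-0.252, -3.124, 0.012]
ft_force: [-0.9, -0.3, -2.0]
grip_width: 0.371
time: 12.9
position: [0.5261, 0.354, 0.043]
tool_rot: [0.253, 3.13, 0.002]
ft_force: [0.1, -0.1, -1.6]
grip_width: 0.362
time: 13.1
position: [0.5259, 0.3541, 0.0409]
tool_rot: [0.252, 3.13, 0.002]
ft_force: [-0.9, 0.7, -2.1]
grip_width: 0.366
```

```bash
python3 -m creep '[[[0,0,0,2,0,0,0],[0,0,0,2,0,0,0]]]'; python3 -m creep '[[[0,0,0,2,0,0,0],[0,0,0,2,0,0,0]]]'; python3 -m creep '[[[0,0,0,1,0,0,0],[0,0,0,1,0,0,0]]]'
```

```text
time: 13.3
position: [0.5252, 0.3537, 0.0378]
tool_rot: [0.252, 3.131, 0.0]
ft_force: [0.3, -0.5, -1.1]
grip_width: 0.365
time: 13.5
position: [0.5254, 0.3539, 0.036]
tool_rot: [0.252, 3.131, 0.001]
ft_force: [0.1, -0.1, 0.3]
grip_width: 0.363
time: 13.7
position: [0.5255, 0.3538, 0.0359]
tool_rot: [0.252, 3.131, 0.001]
ft_force: [-2.3, -1.4, 6.6]
grip_width: 0.362
```

```bash
python3 -m creep '[[[1,0,0,-1,0,0,0],[1,0,0,-1,0,0,0],[1,0,0,-1,0,0,0],[1,0,0,-1,0,0,0],[1,0,0,-1,0,0,0]]]'; python3 -m creep '[[[1,0,0,0,0,0,0],[1,0,0,0,0,0,0],[1,0,0,-15,0,0,0],[1,0,0,-45,0,0,0],[1,0,0,-90,0,0,0]]]'; python3 -m creep '[[[0.7,0,0,-50,0,0,0],[0.7,0,0,-100,0,0,0],[0.7,0,0,-150,0,0,0],[0.7,0,0,-180,0,0,0],[0.7,0,0,-180,0,0,0]]]'; python3 -c "
from h import *
print(np.round(ctrl.get_state()['joint_positions'],2))
c,s=np.cos(.0804),np.sin(.0804)
plan([.6712+.006*s,-.169-.006*c,.305],.0804-np.pi/2)"
```

```text
time: 14.2
position: [0.5251, 0.3536, 0.0354]
tool_rot: [-0.252, -3.131, 0.0]
ft_force: [0.4, 0.6, 0.4]
grip_width: 0.735
time: 14.7
position: [0.5236, 0.3526, 0.125]
tool_rot: [-0.252, -3.128, 0.005]
ft_force: [-0.8, 0.6, 0.4]
grip_width: 0.995
time: 15.2
position: [0.527, 0.355, 0.3136]
tool_rot: [0.252, 3.122, 0.012]
ft_force: [0.5, 1.0, 0.3]
grip_width: 0.717
[-0.64  0.25  0.01  1.36 -0.    1.52  0.78]
shift [-227.6 -500.     6.2] turn [1.30e-02 1.00e-03 1.33e+00]
```

```bash
python3 -m creep '[[[0.7,-20,-45,0,0,0,0.14],[0.7,-40,-90,0,0,0,0.28],[0.7,-60,-134,0,0,0,0.42],[0.7,-80,-178,0,0,0,0.56],[0.7,-100,-220,0,0,0,0.70]]]'; python3 -c "
from h import *
c,s=np.cos(.0804),np.sin(.0804)
plan([.6712+.006*s,-.169-.006*c,.305],.0804-np.pi/2)"
```

```text
time: 15.7
position: [0.5884, 0.1182, 0.3059]
tool_rot: [1.319, 2.851, 0.0]
ft_force: [0.8, 0.7, 0.4]
grip_width: 0.706
shift [-277.3 -126.3    0.9] turn [ 0.    -0.     0.624]
```

```bash
python3 -m creep '[[[0.7,-45,-20,0,0,0,0.14],[0.7,-90,-40,0,0,0,0.28],[0.7,-135,-60,0,0,0,0.42],[0.7,-180,-81,0,0,0,0.54],[0.7,-222,-101,0,0,0,0.624]]]'; python3 -c "
from h import *
c,s=np.cos(.0804),np.sin(.0804)
plan([.6712+.006*s,-.169-.006*c,.305],.0804-np.pi/2)"
```

```text
time: 16.2
position: [0.6566, -0.1159, 0.3058]
tool_rot: [2.129, 2.31, 0.0]
ft_force: [-0.5, -1.2, 0.3]
grip_width: 0.697
shift [-60.1  10.2   0.8] turn [ 0.    -0.     0.001]
```

```bash
python3 -m creep '[[[0.7,-30,5,0,0,0,0],[0.7,-60,10,0,0,0,0],[0.7,-60,10,0,0,0,0],[0.7,-60,10,0,0,0,0]]]'; python3 - <<'E'
from h import *
c,s=np.cos(.0804),np.sin(.0804)
plan([.6712+.006*s,-.169-.006*c,.224],.0804-np.pi/2)
u=ctrl.get_image('side');t=ctrl.get_image('top')
def c(im,u,v,w,h,k): return cv2.resize(im[v:v+h,u:u+w,::-1],None,fx=k,fy=k,interpolation=cv2.INTER_CUBIC)
cv2.imwrite('pics/l1.png',np.hstack([c(u,350,120,80,100,5),c(t,310,70,80,100,5)]))
E
```

```text
time: 16.6
position: [0.6714, -0.1731, 0.3052]
tool_rot: [-2.125, -2.312, 0.0]
ft_force: [1.3, 0.6, 0.3]
grip_width: 0.703
shift [-2.   0.2 81.2] turn [-0.001 -0.001  0.004]
```

View pics/l1.png

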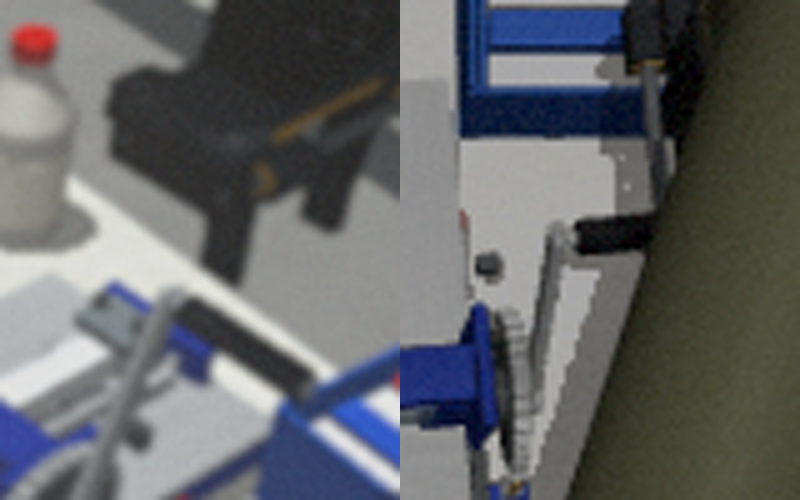

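The fingers are above the grip, one ahead and one behind it. I'll descend and close, waiting for the fingers.

```bash
python3 -m creep '[[[0.7,-2,0,25,0,0,0],[0.7,-2,0,50,0,0,0],[0.7,-2,0,70,0,0,0],[0.7,-2,0,81,0,0,0],[0.7,-2,0,81,0,0,0]]]'; python3 -m creep '[[[0,0,0,0,0,0,0],[0,0,0,0,0,0,0],[0,0,0,0,0,0,0],[0,0,0,0,0,0,0],[0,0,0,0,0,0,0]]]' 30;python3 -m creep '[[[0,0,0,0,0,0,0],[0,0,0,0,0,0,0],[0,0,0,0,0,0,0],[0,0,0,0,0,0,0]]]' 30; python3 -c "
from h import *
print(np.round(ctrl.get_state()['joint_positions'],2))"
```

```text
time: 17.2
position: [0.6714, -0.1726, 0.223]
tool_rot: [-2.119, -2.315, 0.001]
ft_force: [-0.3, 0.5, -1.2]
grip_width: 0.7
time: 17.7
position: [0.6722, -0.1747, 0.225]
tool_rot: [2.124, 2.314, 0.001]
ft_force: [-0.0, -0.5, -0.2]
grip_width: 0.332
time: 18.1
position: [0.673, -0.1746, 0.2248]
tool_rot: [2.122, 2.314, 0.002]
ft_force: [5.0, -0.9, -1.4]
grip_width: 0.219
[-0.09  0.43  0.43  1.34 -0.18  1.41  0.42]
```

```bash
(python3 -m creep '[[[0,0,-3.6,-1.2,0,0,0],[0,0,-3.6,-1.2,0,0,0]]]'
python3 -m creep '[[[0,0,-3.6,-1.2,0,0,0],[0,0,-3.6,-1.2,0,0,0]]]'
python3 -m creep '[[[0,0,-3.6,-1.0,0,0,0],[0,0,-3.6,-1.0,0,0,0]]]'
python3 -m creep '[[[0,0,-3.6,-1.0,0,0,0],[0,0,-3.6,-1.0,0,0,0]]]'
python3 -m creep '[[[0,0,-3.7,-0.8,0,0,0],[0,0,-3.7,-0.8,0,0,0]]]'
python3 -m creep '[[[0,0,-3.7,-0.8,0,0,0],[0,0,-3.7,-0.8,0,0,0]]]'
python3 -m creep '[[[0,0,-3.7,-0.6,0,0,0],[0,0,-3.7,-0.6,0,0,0]]]'
python3 -m creep '[[[0,0,-3.7,-0.6,0,0,0],[0,0,-3.7,-0.6,0,0,0]]]') | grep -E 'position|force'
```

```text
position: [0.6704, -0.1747, 0.2258]
ft_force: [8.4, -1.2, -2.7]
position: [0.6667, -0.1751, 0.227]
ft_force: [8.2, -1.0, -3.3]
position: [0.6622, -0.1755, 0.2283]
ft_force: [5.8, -0.9, -2.2]
position: [0.6579, -0.1759, 0.2293]
ft_force: [3.7, -0.4, -0.4]
position: [0.6539, -0.1763, 0.2302]
ft_force: [3.6, -1.1, 1.3]
position: [0.6501, -0.1766, 0.231]
ft_force: [3.7, -1.4, 1.5]
position: [0.6465, -0.1769, 0.2316]
ft_force: [3.3, -0.2, 1.6]
position: [0.6432, -0.1772, 0.2322]
ft_force: [4.2, -1.1, 1.1]
```

First click felt: 8 N giving way to 3.5 N. On to the second and third.

```bash
(python3 -m creep '[[[0,0,-3.7,-0.5,0,0,0],[0,0,-3.7,-0.5,0,0,0]]]'
python3 -m creep '[[[0,0,-3.7,-0.5,0,0,0],[0,0,-3.7,-0.5,0,0,0]]]'
python3 -m creep '[[[0,0,-3.8,-0.3,0,0,0],[0,0,-3.8,-0.3,0,0,0]]]'
python3 -m creep '[[[0,0,-3.8,-0.3,0,0,0],[0,0,-3.8,-0.3,0,0,0]]]'
python3 -m creep '[[[0,0,-3.8,-0.1,0,0,0],[0,0,-3.8,-0.1,0,0,0]]]'
python3 -m creep '[[[0,0,-3.8,0,0,0,0],[0,0,-3.8,0,0,0,0]]]'
python3 -m creep '[[[0,0,-3.7,0.1,0,0,0],[0,0,-3.7,0.1,0,0,0]]]'
python3 -m creep '[[[0,0,-3.7,0.1,0,0,0],[0,0,-3.7,0.1,0,0,0]]]'; echo
python3 -m creep '[[[0,0,-3.7,0.3,0,0,0],[0,0,-3.7,0.3,0,0,0]]]'
python3 -m creep '[[[0,0,-3.7,0.3,0,0,0],[0,0,-3.7,0.3,0,0,0]]]'
python3 -m creep '[[[0,0,-3.7,0.4,0,0,0],[0,0,-3.7,0.4,0,0,0]]]'
python3 -m creep '[[[0,0,-3.7,0.5,0,0,0],[0,0,-3.7,0.5,0,0,0]]]'
python3 -m creep '[[[0,0,-3.7,0.6,0,0,0],[0,0,-3.7,0.6,0,0,0]]]'
python3 -m creep '[[[0,0,-3.7,0.7,0,0,0],[0,0,-3.7,0.7,0,0,0]]]'
python3 -m creep '[[[0,0,-3.7,0.8,0,0,0],[0,0,-3.7,0.8,0,0,0]]]') | grep -E 'position|force|^$'
```

```text
position: [0.6408, -0.1773, 0.2326]
ft_force: [8.0, -1.1, 0.6]
position: [0.6378, -0.1776, 0.233]
ft_force: [9.3, -0.9, 0.0]
position: [0.6329, -0.178, 0.2333]
ft_force: [5.8, -1.2, 1.0]
position: [0.6282, -0.1785, 0.2335]
ft_force: [5.3, -0.1, 1.6]
position: [0.6238, -0.1789, 0.2337]
ft_force: [3.1, -0.2, 2.6]
position: [0.62, -0.1792, 0.2336]
ft_force: [3.6, -0.5, 3.5]
position: [0.6164, -0.1795, 0.2335]
ft_force: [3.3, -0.9, 3.0]
position: [0.6127, -0.1798, 0.2334]
ft_force: [3.7, -1.7, 3.1]

position: [0.6103, -0.18, 0.2333]
ft_force: [6.4, -1.4, 1.7]
position: [0.608, -0.1801, 0.2332]
ft_force: [9.8, -1.5, 0.2]
position: [0.6038, -0.1805, 0.2327]
ft_force: [7.7, -1.2, 1.7]
position: [0.5988, -0.181, 0.2319]
ft_force: [5.1, -0.5, 2.5]
position: [0.5942, -0.1814, 0.2311]
ft_force: [3.4, -2.4, 3.5]
position: [0.5903, -0.1817, 0.2302]
ft_force: [3.4, -0.5, 3.5]
position: [0.5867, -0.182, 0.2295]
ft_force: [3.3, -1.3, 2.5]
```

Third click felt (9.8 N giving way to 3.3 N). For the fourth I stop well short of its end.

```bash
(python3 -m creep '[[[0,0,-3.7,0.8,0,0,0],[0,0,-3.7,0.8,0,0,0]]]'
python3 -m creep '[[[0,0,-3.6,1.0,0,0,0],[0,0,-3.6,1.0,0,0,0]]]'
python3 -m creep '[[[0,0,-3.6,1.0,0,0,0],[0,0,-3.6,1.0,0,0,0]]]'
python3 -m creep '[[[0,0,-3.6,1.2,0,0,0],[0,0,-3.6,1.2,0,0,0]]]'
python3 -m creep '[[[0,0,-3.6,1.2,0,0,0],[0,0,-3.6,1.2,0,0,0]]]'
python3 -m creep '[[[0,0,-3.5,1.4,0,0,0],[0,0,-3.5,1.4,0,0,0]]]'
) | grep -E 'position|force|^$'
```

```text
position: [0.5831, -0.1823, 0.2286]
ft_force: [4.1, -1.3, 0.7]
position: [0.5804, -0.1825, 0.2278]
ft_force: [3.7, -1.9, 1.0]
position: [0.5785, -0.1826, 0.2274]
ft_force: [9.3, -1.5, -0.0]
position: [0.5757, -0.1829, 0.2265]
ft_force: [10.6, -2.6, -0.0]
position: [0.5705, -0.1833, 0.2246]
ft_force: [7.8, -1.5, -0.1]
position: [0.5658, -0.1837, 0.2228]
ft_force: [5.6, -1.3, 0.1]
```

```bash
(python3 -m creep '[[[0,0,-3.5,1.4,0,0,0],[0,0,-3.5,1.4,0,0,0]]]'
python3 -m creep '[[[0,0,-3.5,1.5,0,0,0],[0,0,-3.5,1.5,0,0,0]]]'
python3 -m creep '[[[0,0,0,0,0,0,0],[0,0,0,0,0,0,0]]]'
) | grep -E 'position|force|^$'
```

```text
position: [0.5618, -0.1841, 0.2211]
ft_force: [3.7, -2.1, 0.2]
position: [0.5585, -0.1843, 0.2196]
ft_force: [4.8, -2.3, -1.0]
position: [0.5586, -0.1843, 0.2197]
ft_force: [4.3, -1.6, -2.5]
```

```bash
python3 -m creep '[[[0,0,-1,0.4,0,0,0],[0,0,-1,0.4,0,0,0],[0,0,-1,0.4,0,0,0],[0,0,-1,0.4,0,0,0],[0,0,-1,0.4,0,0,0]]]'; python3 - <<'E'
from h import *
u=ctrl.get_image('side');t=ctrl.get_image('top')
def c(im,u,v,w,h,k): return cv2.resize(im[v:v+h,u:u+w,::-1],None,fx=k,fy=k,interpolation=cv2.INTER_CUBIC)
cv2.imwrite('pics/f1.png',np.hstack([c(u,225,140,140,150,4)[:,:],c(t,155,150,60,150,4)]))
E
```

```text
time: 25.0
position: [0.558, -0.1844, 0.2194]
tool_rot: [2.124, 2.315, 0.0]
ft_force: [5.5, -2.5, -2.8]
grip_width: 0.222
```

View pics/f1.png

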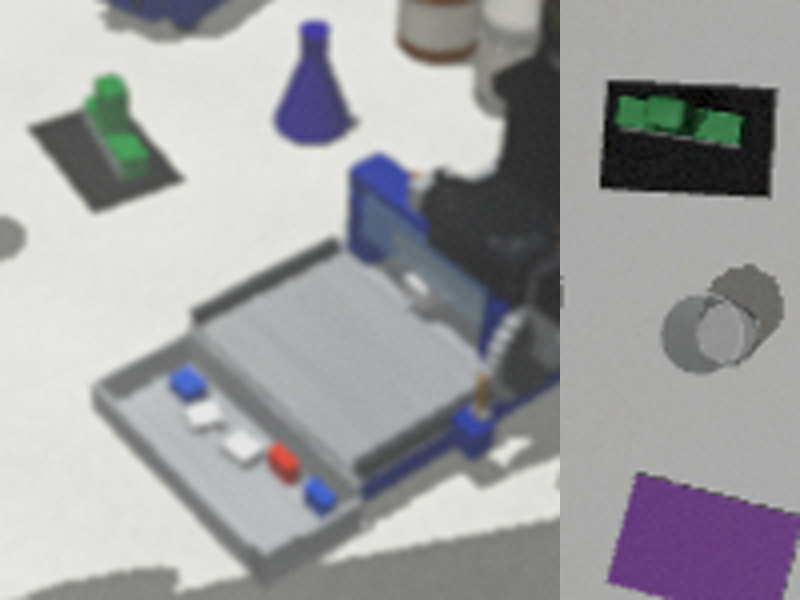

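The five slices lie in the tray between (187,383) and (320,495), and the plate is empty. The scraper stands on its black mat at (680,120), and the lever is held steady in the fourth click. Time to hand in.

```bash
python3 -c "
from bench import ctrl
print(ctrl.close_job())"
```

```text
the job is handed in; nothing more can be done
None
```

I swept all five slices into the catch tray with the scraper in two strokes and stood the scraper back on its black mat. I then pulled the feed lever four clicks and handed the job in at about 25 s while still holding it; no verdict is reported.

- **Clicks:** I felt four separate rises, to about 8, 9, 10 and 10.6 N. Each gave way to 3–5 N, and no fifth rise had begun.
- **Lever:** my estimate from the grip's position is 0.78 rad, against the allowed 0.72–0.90. It was still, with about 5 N of pull and the fingers set to 30 N.
- **Slices and scraper:** the last picture shows the plate empty, five slices in the tray and the scraper upright on the mat. The red slice and the right-hand blue one stand on edge against the tray's rear side, about 18 mm up by triangulation.
- **What went wrong:** the first try at the scraper lifted before the slow fingers had closed. It stayed standing on its mat and I took it on the second try.
- **Not checked:** I did not measure the bystanders again. The flask and beaker looked untouched in the last picture, and I saw no unexpected contact forces.

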